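# Take the stack of topping pots apart and set each in its stand

### The arm

A 6-joint arm with a two-finger parallel gripper is mounted at the origin on a cart in front of the work surface, level with it; the furniture and walls round the work are solid. World frame = base frame: x ahead of the robot, y to its left, z up, the work surface at z = 0. Lengths are in m, angles in rad, forces in N, time in s.
With the tool pointing down it reaches from about 0.4 to 0.925 m from the base axis. Payload 3.4 kg.
Tool frame: the origin (TCP) lies at the very end of the fingers, on their centre line; the grasp point (between the pads) lies 19 mm behind it; z points along the fingers, y is the line along which they close (so a half turn about z gives the same grasp; the last joint's range is limited). The gripper opens to 85 mm and grips with 20 to 120 N. Pads are 22 mm wide; open, the fingers measure 114 mm over their backs; the gripper's body (76 mm by 85 mm) begins 54 mm behind the grasp point. The pads swing forward as they close: fully open they stand 13 mm farther back than shut.
Start: joints at [1.075, 0.307, 1.506, -0, 1.328, -0.073], TCP at [0.236, 0.524, 0.231] pointing down, gripper open.
Joint ranges: [-3.12, 3.12], [-1.05, 2.28], [0.14, 2.33], [-1.42, 4.57], [0.1, 2.73], [-2.68, 2.68]. Speed limits (rad/s): [2.57, 2.57, 3.14, 3.14, 3.14, 3.14].

### API

Orientations are given as a unit quaternion [w, x, y, z].
In Python, from rig import * gives the robot as it stands.
- The arm moves only by the tool drive_tool, never from a script. Its argument "motion" is a list that holds one entry, the list of rows, each a list of 5 numbers: the shift along the tool's x, y, z in m, then the turn about the tool's z in rad, then the finger opening in m, from 0 to 0.0854. In form: [[[dx, dy, dz, spin, gripper], ...]]. A call has 1 to 10 rows; each row is the pose to reach, as a shift and turn from the pose commanded when the call began, along the tool's axes at that moment; what a row does not reach only later rows make up. A row lasts 1/12 s, in which the tool goes at most 41.7 mm and 7.16 degrees, less where a joint would pass 70% of its speed; a pose out of reach is approached as far as the arm can. A call with a gripper value outside its range is refused whole. The fingers move at their own pace and stop on an object; "squeeze" is the grip in N (left out, the last holds). Time passes only in rows, so rows that repeat a pose let the fingers close. It gives the time, the measured TCP pose, the force, the opening and the grip force at its end, in the units of the state.
- read_state(): the state, without advancing time (a new reading comes with each control period).
- camera(name): name is "side" or "top" or "wrist"; returns the picture (384x512x3 uint8, red, green, blue); there is no depth.
- get_calibration(name): a dict with "fx", "fy", "cx", "cy" (pixels), "D" ([k1, k2, p1, p2, k3] as OpenCV has them; the pictures are not rectified), "extrinsics" (4x4, takes a point from camera to world coordinates). Camera axes: x right, y down, z forward; pixel columns grow to the right and rows downward; lengths in m; the calibration is good to about 2 mm. A picture is of the moment at which its call begins: read the wrist's pose just before it. get_calibration takes no time and is no camera call; for the wrist camera it gives the pose at the moment of the call.
- hand_in(): hands the job in; it is judged then, once.
The state is a dict: "time_s": time; "joints": joint angles; "dq": joint speeds; "effort": joint torques, N m; "eef_pos": TCP position; "orientation": TCP orientation; "wrist_force": force on the tool from outside, world axes, zero at the start; "ft_torque": the same for the moment, N m; "gripper_width": finger opening in m; "finger_force": force on a finger pad.
Only numpy, scipy, OpenCV 4.12 (cv2) and the standard library are available. Lean on these libraries where they do the work, as an engineer would, in place of code of your own. Each camera call takes 0.05 s, during which the arm holds its last target. There are 200 camera calls.

### The job

The lidded topping pots have been left stacked up. Take the stack apart from the top down and set each pot upright and fully down in the recess of the wooden stand made for its shape and size: the small round pot before the square pot it stands on, the large round pot at any point before the long box, and the long box last. Keep the pots upright, and do not knock over or shift the flour shaker standing among the stands.

Things in the scene. Friction and masses are not known exactly. Their poses are not given: they have to be found in the camera images.
- small_pot: small round steel pot with a flat grey lid, 38 mm diameter, 44 mm high (lid: the top 6 mm, 40 mm diameter); starts on top of the square pot. Origin: centre of its underside, z up. About 0.1 kg.
- round_pot: large round steel pot with a flat grey lid, 58 mm diameter, 46 mm high (lid: the top 6 mm, 60 mm diameter); starts on one half of the long box's lid, beside the square pot. Origin: centre of its underside, z up. About 0.17 kg.
- square_pot: square steel pot with a flat grey lid, 54 x 54 mm, 46 mm high (lid: the top 6 mm, 56 mm square); starts on the other half of the long box's lid, its sides within a few degrees of parallel to the box's, with about 14 mm between it and the large round pot, and carries the small pot. Origin: centre of its underside, z up; x and y square to its sides. About 0.18 kg.
- long_box: long rectangular steel box with a flat grey lid, 62 mm (its x) by 140 mm (its y), 46 mm high (lid: the top 6 mm, 64 x 142 mm); the bottom of the stack, standing on the worktop. Origin: centre of its underside, z up. About 0.32 kg.
- small_stand: stand for the small pot: fixed wooden block, 84 x 84 mm, 12 mm high, with one round 56 mm recess in its top, 7 mm deep (the recess floor is 5 mm above the worktop), rim edge chamfered 2 mm. Origin: centre of its underside, z up; the recess is central.
- round_stand: stand for the large round pot: fixed wooden block, 104 x 104 mm, 12 mm high, with one round 76 mm recess in its top, 7 mm deep (the recess floor is 5 mm above the worktop), rim edge chamfered 2 mm. Origin: centre of its underside, z up; the recess is central.
- square_stand: stand for the square pot: fixed wooden block, 100 x 100 mm, 12 mm high, with one square 72 mm recess in its top, 7 mm deep (the recess floor is 5 mm above the worktop), rim edge chamfered 2 mm. Origin: centre of its underside, z up; the recess is central, its sides along x and y.
- long_stand: stand for the long box: fixed wooden block, 104 mm (x) by 182 mm (y), 12 mm high, with one rectangular 80 mm (x) by 158 mm (y) recess in its top, 7 mm deep (the recess floor is 5 mm above the worktop), rim edge chamfered 2 mm. Origin: centre of its underside, z up; the recess is central; the box's long side goes along the stand's y, either way round.
- shaker: white flour shaker, 57 mm diameter, 106 mm high, loose, standing among the stands: leave it alone. Origin: centre of its underside, z up. (Also in the room, not listed: a fixed bread rack on the wall behind the work, over its whole width; its front face is at x = 0.71 m and its lower edge 0.42 m above the worktop. Keep the wrist and arm clear of it when swinging from side to side.)
Not all that is in view belongs to the job. Leave any purple look-alike of the small_stand alone. Leave any green look-alike of the square_pot alone.

How it is judged:
On the way, in this order (a step that is already met when the one before it is completed fails the run):
1. the small pot is seated in its stand (horizontal distance between small_pot and small_stand below 0.014 m and z of small_pot in the frame of small_stand between 0 and 0.0085 m and angle between small_pot's own z axis and vertical below 0.06 rad and contact force between small_pot and the fingers below 0.1 N), for 0.2 s.
2. the large round pot and the square pot are seated in their stands (horizontal distance between round_pot and round_stand below 0.014 m and z of round_pot in the frame of round_stand between 0 and 0.0085 m and angle between each of round_pot, square_pot's own z axis and vertical below 0.06 rad and contact force between each of round_pot, square_pot and the fingers below 0.1 N and horizontal distance between square_pot and square_stand below 0.014 m and z of square_pot in the frame of square_stand between 0 and 0.0085 m), for 0.2 s.
3. the long box is seated in its stand (horizontal distance between long_box and long_stand below 0.014 m and z of long_box in the frame of long_stand between 0 and 0.0085 m and angle between long_box's own z axis and vertical below 0.06 rad and contact force between long_box and the fingers below 0.1 N), for 0.2 s.
At the end, for the whole second after the job is handed in: Each of the four pots rests level (within 0.06 rad) on the floor of the recess of its own stand (underside less than 8.5 mm above the worktop, centre within 14 mm of the stand's centre, which any pot fully down in its recess meets), released and at rest (all of step 1 and all of step 2 and all of step 3 and linear speed of each of small_pot, round_pot, square_pot, long_box below 0.02 m/s); the robot touches nothing.
It fails at once if a pot is tipped by more than 0.5 rad (angle between any of small_pot, round_pot, square_pot, long_box's own z axis and vertical above 0.5 rad).
It fails at once if the flour shaker is moved by more than 25 mm or tipped (distance of shaker from where it was at the start of the episode above 0.025 m or angle between shaker's own z axis and vertical above 0.3 rad).
It also fails if it takes over 120 s, if anything falls off the work surface, if the arm or the gripper's body presses on something with over 40 N, if the wrist force passes 120 N, or if a joint passes its speed limit or range.

## Working session

There is one attempt and no reset: what is moved stays moved. The work goes in short steps, Python scripts to look and compute and a tool call to move; the robot and the scene stay as the last step left them, time stands still between calls to the robot, and variables do not carry over. Pictures are saved under pics/ and viewed, at most 14 in all, crops included, and the job is handed in when it is done.

Besides the shell and the picture viewer there is one more tool, called after ">>>" as a command line: name --argument value ..., lists and objects as JSON in quotes. drive_tool: Moves the arm, as the interface text tells. Its arguments: {"type":"object","properties":{"motion":{"type":"array","items":{"type":"array","items":{"type":"array","items":{"type":"number"}}}},"squeeze":{"type":"number"}},"required":["motion"]}

```bash
mkdir -p pics; ls; python3 - <<'E'
from rig import *
import cv2
s=read_state(); print({k:s[k] for k in('time_s','eef_pos','orientation','gripper_width')})
for n in('top','side','wrist'):
    im=camera(n); cv2.imwrite(f'pics/{n}0.png',im[:,:,::-1]); c=get_calibration(n); print(n,c['fx'],c['cx'],c['cy'],c['D']); print(c['extrinsics'])
E
```

```text
pics
{'time_s': 0.0, 'eef_pos': array([0.23561829, 0.52372069, 0.23036957]), 'orientation': array([-2.86896938e-04,  2.09830644e-01,  9.77737187e-01, -1.00604768e-03]), 'gripper_width': 0.08510245336542308}
top 451.7715119966865 256.4432339109881 190.80087921299608 [0.01789728 0.         0.         0.         0.        ]
[[-0.01783406 -0.98180509  0.18905214  0.27204292]
 [-0.99982061  0.01871829  0.00289256 -0.00725665]
 [-0.00637867 -0.18896664 -0.98196279  1.27415493]
 [ 0.          0.          0.          1.        ]]
side 472.22113415766427 261.86246884290495 194.82853103417503 [-0.15525221  0.          0.          0.          0.        ]
[[ 0.99942632  0.03238841 -0.0099007   0.52168167]
 [ 0.02451278 -0.49004279  0.87135365 -1.15038155]
 [ 0.02336999 -0.87109647 -0.49055559  0.74903854]
 [ 0.          0.          0.          1.        ]]
wrist 305.7484150918723 257.59859028020503 188.38942259256874 [-0.01416953  0.          0.          0.          0.        ]
[[ 0.41068786  0.87136792  0.26842768  0.16817836]
 [ 0.91177349 -0.39179423 -0.12315189  0.55416688]
 [-0.0021422   0.29532223 -0.95539531  0.37406919]
 [ 0.          0.          0.          1.        ]]
```

View pics/top0.png

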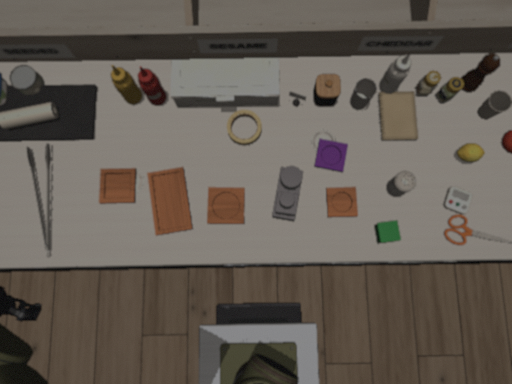

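View pics/side0.png

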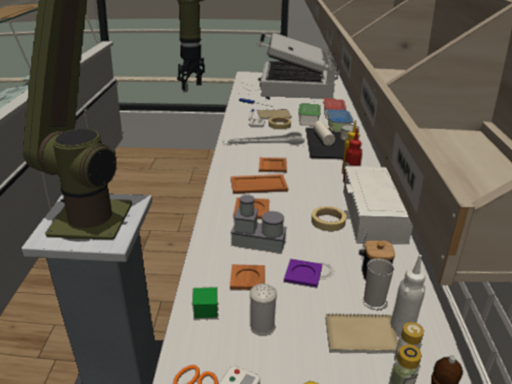

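The top view (up is +x, left is +y) shows these:
- **Wooden stands:** square at (118,186), long at (170,200), round at (226,205), small at (341,202).
- **Purple look-alike of the small stand:** (331,155).
- **Stack:** (288,193), with the round pot at the upper end (290,176), and the square pot carrying the small pot at the lower end.
- **Shaker:** (402,183).
- **Green look-alike of the square pot:** (387,232).

Next I'll measure the stands and crop the stack.

```bash
cat > h.py <<'E'
from rig import *
import cv2, numpy as np
from scipy.spatial.transform import Rotation as R
def cast(cal,px,z):
    K=np.array([[cal['fx'],0,cal['cx']],[0,cal['fy'],cal['cy']],[0,0,1]])
    u=cv2.undistortPoints(np.array(px,float).reshape(-1,1,2),K,np.array(cal['D'],float)).reshape(-1,2)
    T=np.array(cal['extrinsics']); d=np.c_[u,np.ones(len(u))]@T[:3,:3].T
    return (T[:3,3]+d*((z-T[2,3])/d[:,2])[:,None])[:,:2]
def rects(mask,cal,z,amin=60):
    "contours -> list of (px centre, world centre, sizes, angle of side 0 in world)"
    out=[]
    for c in cv2.findContours(mask.astype(np.uint8),cv2.RETR_EXTERNAL,cv2.CHAIN_APPROX_NONE)[0]:
        if cv2.contourArea(c)<amin: continue
        w=cast(cal,c.reshape(-1,2),z).astype(np.float32)*1000
        (cx,cy),(a,b),th=cv2.minAreaRect(w)
        out.append((c.reshape(-1,2).mean(0).round(),(round(cx),round(cy)),(round(a),round(b)),round(th,1)))
    return out
def tool():
    s=read_state(); q=s['orientation']; return s['eef_pos'],R.from_quat([q[1],q[2],q[3],q[0]]).as_matrix(),s
def to(x,y,z,yaw=None):
    "shift in tool axes to world TCP x,y,z; yaw = wanted direction (deg) of tool y in world, mod 180"
    p,M,s=tool(); d=M.T@(np.array([x,y,z])-p)
    cur=np.degrees(np.arctan2(M[1,1],M[0,1])); sp=0
    if yaw is not None: sp=-((yaw-cur+90)%180-90)
    print('shift',d.round(4),'spin rad',round(float(np.radians(sp)),3),'cur yaw',round(float(cur),1),'j6',round(float(s['joints'][5]),2),'w',round(s['gripper_width'],4),'t',s['time_s'])
def wood(im):
    h=cv2.cvtColor(im,cv2.COLOR_RGB2HSV); return (h[...,0]<15)&(h[...,1]>120)&(h[...,2]>60)
E
python3 - <<'E'
from h import *
im=cv2.imread('pics/top0.png')[:,:,::-1].copy(); c=get_calibration('top')
for r in rects(wood(im),c,.012,200): print(r)
cv2.imwrite('pics/c1.png',cv2.resize(im[150:250,230:430,::-1],None,fx=4,fy=4,interpolation=cv2.INTER_CUBIC))
for z,px in((.012,(341,202)),(.138,(288,210)),(.092,(290,176)),(.106,(403,180))): print(px,cast(c,px,z))
E
```

```text
(array([458., 230.]), (396, -561), (69, 80), 50.4)
(array([341., 202.]), (480, -243), (81, 77), 89.0)
(array([226., 205.]), (476, 85), (99, 97), 88.9)
(array([117., 186.]), (539, 394), (95, 96), 0.9)
(array([169., 201.]), (492, 244), (178, 100), 8.9)
(341, 202) [[ 0.47825462 -0.24191571]]
(288, 210) [[ 0.43962322 -0.0831301 ]]
(290, 176) [[ 0.53831133 -0.09441459]]
(403, 180) [[ 0.51855668 -0.39042051]]
```

View pics/c1.png

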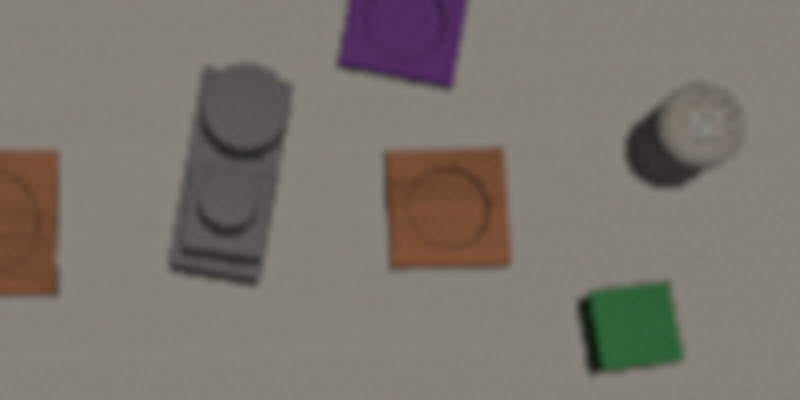

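The crop confirms the stack: small pot lid at about px (287,200), round pot lid at (291,177), and the box axis tilted about -9.5° from +x. The small stand with its round recess is at (341,202). I'm leaving the purple (331,155) and green (387,232) look-alikes. Next I'll work out the move to above the small pot.

```bash
python3 - <<'E'
from h import *
c=get_calibration('top')
print(cast(c,(287.5,200),.136),cast(c,(291,177),.092))
to(.42,.42,.26,80.5); to(.46,-.09,.26,80.5)
E
```

```text
[[ 0.46573003 -0.08278994]] [[ 0.53551542 -0.09700394]]
shift [-0.2107 -0.0191 -0.0294] spin rad -0.257 cur yaw 65.8 j6 -0.07 w 0.0852 t 0.15
shift [-0.4565 -0.4678 -0.0287] spin rad -0.257 cur yaw 65.8 j6 -0.07 w 0.0852 t 0.15
```

>>> drive_tool --motion '[[[-0.21,-0.02,-0.03,-0.257,0.085],[-0.21,-0.02,-0.03,-0.257,0.085],[-0.21,-0.02,-0.03,-0.257,0.085],[-0.21,-0.02,-0.03,-0.257,0.085],[-0.21,-0.02,-0.03,-0.257,0.085],[-0.21,-0.02,-0.03,-0.257,0.085],[-0.456,-0.468,-0.03,-0.257,0.085],[-0.456,-0.468,-0.03,-0.257,0.085],[-0.456,-0.468,-0.03,-0.257,0.085],[-0.456,-0.468,-0.03,-0.257,0.085]]]' --squeeze 40

```text
time_s: 0.98
eef_pos: [0.432, 0.2522, 0.2608]
orientation: [-0.0, 0.082, 0.997, -0.0]
wrist_force: [0.5, -0.7, 0.5]
gripper_width: 0.0848
finger_force: 0.0
```

```bash
python3 -c "
from h import *
print(tool()[0]); to(.46,-.09,.26,80.5)"
```

```text
[0.43195455 0.25218588 0.26077101]
shift [-0.0839 -0.3329  0.0009] spin rad 0.001 cur yaw 80.5 j6 -0.96 w 0.0848 t 0.9833
```

>>> drive_tool --motion '[[[-0.084,-0.333,0,0,0.085],[-0.084,-0.333,0,0,0.085],[-0.084,-0.333,0,0,0.085],[-0.084,-0.333,0,0,0.085],[-0.084,-0.333,0,0,0.085],[-0.084,-0.333,0,0,0.085],[-0.084,-0.333,0,0,0.085],[-0.084,-0.333,0,0,0.085],[-0.084,-0.333,0,0,0.085],[-0.084,-0.333,0,0,0.085]]]'

```text
time_s: 1.82
eef_pos: [0.4605, -0.0912, 0.261]
orientation: [-0.0, 0.085, 0.996, -0.0]
wrist_force: [0.3, 0.5, 0.7]
gripper_width: 0.0851
finger_force: 0.0
```

```bash
python3 - <<'E'
from h import *
print(tool()[0],tool()[2]['dq'].max())
c=get_calibration('wrist'); im=camera('wrist'); cv2.imwrite('pics/w1.png',im[:,:,::-1])
import pickle; pickle.dump(c,open('w1.pkl','wb'))
E
```

```text
[ 0.46051953 -0.09121247  0.26104051] 0.06387862447902798
```

View pics/w1.png

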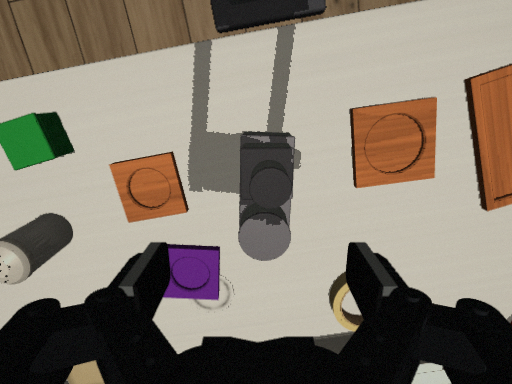

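The wrist view, with +x downwards, shows the small lid at about (270,186), the round lid at about (264,232), the square pot under the small one at about (267,165), the small stand recess at (150,188) and the round stand recess at (394,143). I'll refine with circle fits.

```bash
python3 - <<'E'
from h import *
import pickle
c=pickle.load(open('w1.pkl','rb')); im=cv2.imread('pics/w1.png'); g=cv2.cvtColor(im,cv2.COLOR_BGR2GRAY)
def hc(roi,r0,r1,z,n):
    x0,y0,x1,y1=roi; q=cv2.HoughCircles(cv2.resize(g[y0:y1,x0:x1],None,fx=4,fy=4,interpolation=cv2.INTER_CUBIC),cv2.HOUGH_GRADIENT,1,20,param1=60,param2=15,minRadius=4*r0,maxRadius=4*r1)
    for k in q[0][:3]:
        p=k/4; px=(p[0]+x0,p[1]+y0); w=cast(c,[px,(px[0]+p[2],px[1])],z); print(n,np.round(px,1),(w[0]*1000).round(1),'diam',(2000*np.linalg.norm(w[1]-w[0])).round(1))
hc((240,155,300,215),17,27,.136,'small'); hc((230,200,300,262),22,32,.092,'round')
hc((110,150,190,225),14,28,.012,'sstand'); hc((350,95,440,190),25,42,.012,'rstand')
for r in rects(wood(im[:,:,::-1].copy()),c,.012,800): print(r)
cv2.imwrite('pics/c2.png',cv2.resize(cv2.convertScaleAbs(im[115:270,220:320],alpha=2.5),None,fx=5,fy=3.8*5/5,interpolation=cv2.INTER_CUBIC) if 0 else cv2.resize(cv2.convertScaleAbs(im[120:265,200:320],alpha=2.5),None,fx=4,fy=4,interpolation=cv2.INTER_CUBIC))
E
```

```text
small [272.4 187.4] [470.4 -80.1] diam 36.3
small [271.1 194.9] [477.4 -82.4] diam 48.7
round [264.4 233.9] [536.4 -97.6] diam 60.4
round [264.4 239.4] [543.1 -98.7] diam 59.4
round [265.4 228.6] [530.2 -95.4] diam 71.1
sstand [151.6 184.9] [ 477.8 -239.6] diam 58.2
sstand [147.9 188.4] [ 481.7 -245.9] diam 55.9
sstand [156.1 180.4] [ 472.7 -231.9] diam 74.6
rstand [389.4 139.1] [470.4  77.6] diam 83.2
rstand [395.6 143.1] [476.9  85.3] diam 75.2
rstand [400.4 149.4] [486.1  91.1] diam 92.5
(array([149., 187.]), (482, -245), (85, 85), 0.6)
(array([395., 142.]), (478, 84), (105, 104), 88.1)
(array([496., 141.]), (498, 217), (183, 50), 8.8)
```

View pics/c2.png

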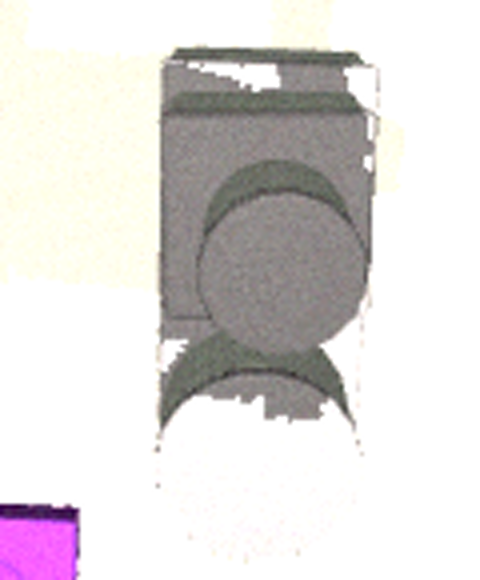

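The crop shows the small lid centre at px (270.9,187.6), the square lid centre at (266.5,173.5), aligned with the image, and the back edge of the box lid at row 136, columns 240 to 294.

```bash
python3 - <<'E'
from h import *
import pickle
c=pickle.load(open('w1.pkl','rb'))
print('small',cast(c,(270.9,187.6),.136),'square',cast(c,(266.5,173.5),.092),'round',cast(c,(264.4,233.9),.092))
print('sq corners',cast(c,[(240.5,148),(292.2,148),(240.5,199)],.092)); b=cast(c,[(240.5,136),(294.5,136)],.046); print(b,np.linalg.norm(b[1]-b[0]),np.degrees(np.arctan2(*(b[1]-b[0])[::-1])))
s=cast(c,(270.9,187.6),.136)[0]; to(*s,.15,80.5); to(*s,.105,80.5)
E
```

```text
small [[ 0.47041049 -0.08145051]] square [[ 0.46787703 -0.08394386]] round [[ 0.53641479 -0.09757169]]
sq corners [[ 0.43664718 -0.10590795]
 [ 0.44568656 -0.0535249 ]
 [ 0.49115912 -0.1162578 ]]
[[ 0.43006147 -0.10722003]
 [ 0.44076967 -0.04516587]] 0.06297130093692026 80.20933739666192
shift [-0.0089  0.0093  0.1109] spin rad -0.003 cur yaw 80.3 j6 -1.68 w 0.0854 t 1.8667
shift [-0.009   0.0093  0.1559] spin rad -0.003 cur yaw 80.3 j6 -1.68 w 0.0854 t 1.8667
```

>>> drive_tool --motion '[[[-0.009,0.009,0.04,0,0.085],[-0.009,0.009,0.08,0,0.085],[-0.009,0.009,0.11,0,0.085],[-0.009,0.009,0.135,0,0.085],[-0.009,0.009,0.156,0,0.085],[-0.009,0.009,0.156,0,0.03],[-0.009,0.009,0.156,0,0.03],[-0.009,0.009,0.156,0,0.03],[-0.009,0.009,0.156,0,0.03],[-0.009,0.009,0.156,0,0.03]]]' --squeeze 30

```text
time_s: 2.7
eef_pos: [0.4721, -0.0809, 0.107]
orientation: [0.002, 0.083, 0.997, -0.0]
wrist_force: [0.2, 1.7, 3.0]
gripper_width: 0.0378
finger_force: 30.0
```

```bash
python3 - <<'E'
from h import *
p,M,s=tool(); print(p,s['finger_force'],s['wrist_force']); to(.471,-.082,.17); to(.482,-.245,.17); to(.482,-.245,.02)
E
```

```text
[ 0.47211876 -0.0809388   0.10700669] 30.000264644622803 [0.15446228 1.72808726 2.97740666]
shift [ 0.0007 -0.0012 -0.063 ] spin rad 0.0 cur yaw 80.5 j6 -1.66 w 0.0378 t 2.7
shift [-0.037  -0.1602 -0.0629] spin rad 0.0 cur yaw 80.5 j6 -1.66 w 0.0378 t 2.7
shift [-0.0365 -0.1602  0.0871] spin rad 0.0 cur yaw 80.5 j6 -1.66 w 0.0378 t 2.7
```

>>> drive_tool --motion '[[[0,0,-0.02,0,0.03],[0,0,-0.045,0,0.03],[0,0,-0.065,0,0.03],[-0.007,-0.03,-0.065,0,0.03],[-0.014,-0.06,-0.065,0,0.03],[-0.021,-0.09,-0.065,0,0.03],[-0.028,-0.12,-0.065,0,0.03],[-0.034,-0.145,-0.065,0,0.03],[-0.037,-0.16,-0.065,0,0.03],[-0.037,-0.16,-0.065,0,0.03]]]'

```text
time_s: 3.53
eef_pos: [0.4817, -0.2484, 0.1713]
orientation: [0.001, 0.084, 0.996, -0.001]
wrist_force: [0.8, -0.8, -0.7]
gripper_width: 0.0382
finger_force: 30.4
```

```bash
python3 - <<'E'
from h import *
p,M,s=tool(); print(p,s['finger_force'],s['wrist_force']); to(.482,-.245,.02)
c=get_calibration('wrist'); im=camera('wrist'); cv2.imwrite('pics/w2.png',im[:,:,::-1])
for r in rects(wood(im),c,.012,800): print(r)
E
```

```text
[ 0.48167402 -0.24843242  0.17126076] 30.420522093772888 [ 0.79267415 -0.78856479 -0.71138278]
shift [0.0007 0.0038 0.1513] spin rad 0.0 cur yaw 80.3 j6 -1.96 w 0.0382 t 3.5333
(array([262., 166.]), (482, -245), (85, 84), 0.6)
```

View pics/w2.png

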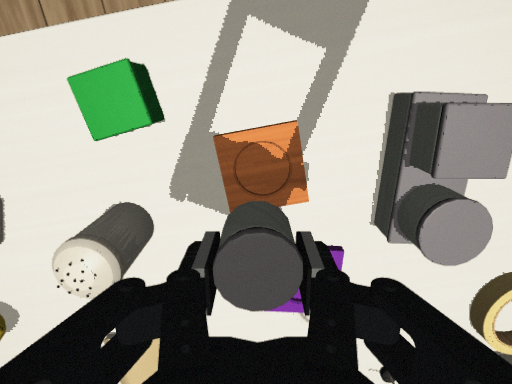

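The picture shows the small pot held upright at (258,270), and the small stand with its recess at (262,167) measuring as (482,-245) mm. Now lowering it.

>>> drive_tool --motion '[[[0.001,0.003,0.03,0,0.03],[0.001,0.003,0.06,0,0.03],[0.001,0.003,0.09,0,0.03],[0.001,0.003,0.115,0,0.03],[0.001,0.003,0.13,0,0.03],[0.001,0.003,0.14,0,0.03],[0.001,0.003,0.145,0,0.03],[0.001,0.003,0.148,0,0.03],[0.001,0.003,0.149,0,0.03],[0.001,0.003,0.149,0,0.03]]]'

```text
time_s: 4.42
eef_pos: [0.481, -0.242, 0.0221]
orientation: [0.001, 0.083, 0.997, -0.0]
wrist_force: [0.7, -0.1, -1.3]
gripper_width: 0.0383
finger_force: 30.4
```

```bash
python3 - <<'E'
from h import *
p,M,s=tool(); print(p,s['finger_force'],s['wrist_force']); to(.482,-.245,.02)
E
```

```text
[ 0.48098967 -0.24196889  0.02207766] 30.43120801448822 [ 0.71837868 -0.13156349 -1.33703671]
shift [-0.0015 -0.0028  0.0021] spin rad 0.0 cur yaw 80.5 j6 -1.95 w 0.0383 t 4.4167
```

Not touching yet, about 2 mm to go. I'll lower, release and rise.

>>> drive_tool --motion '[[[-0.001,-0.002,0.001,0,0.03],[-0.001,-0.002,0.002,0,0.03],[-0.001,-0.002,0.002,0,0.03],[-0.001,-0.002,0.002,0,0.085],[-0.001,-0.002,0.002,0,0.085],[-0.001,-0.002,0.002,0,0.085],[-0.001,-0.002,0.002,0,0.085],[-0.001,-0.002,-0.01,0,0.085],[-0.001,-0.002,-0.05,0,0.085],[-0.001,-0.002,-0.09,0,0.085]]]'

```text
time_s: 5.25
eef_pos: [0.479, -0.2428, 0.1103]
orientation: [-0.003, 0.083, 0.997, 0.001]
wrist_force: [1.1, -0.9, -0.6]
gripper_width: 0.085
finger_force: 0.0
```

```bash
python3 - <<'E'
from h import *
p,M,s=tool(); print(p,s['finger_force'],s['wrist_force']); to(.482,-.245,.22); to(.468,-.085,.22,80.5)
E
```

```text
[ 0.47901273 -0.24284998  0.11031104] 0.0 [ 1.06022619 -0.85524934 -0.59358073]
shift [-0.0026 -0.0014 -0.1097] spin rad 0.0 cur yaw 80.5 j6 -1.95 w 0.085 t 5.25
shift [ 0.0376  0.1541 -0.1091] spin rad -0.0 cur yaw 80.5 j6 -1.95 w 0.085 t 5.25
```

>>> drive_tool --motion '[[[0,0,-0.04,0,0.085],[0,0,-0.08,0,0.085],[0,0,-0.11,0,0.085],[0.037,0.154,-0.11,0,0.085],[0.037,0.154,-0.11,0,0.085],[0.037,0.154,-0.11,0,0.085],[0.037,0.154,-0.11,0,0.085],[0.037,0.154,-0.11,0,0.085],[0.037,0.154,-0.11,0,0.085],[0.037,0.154,-0.11,0,0.085]]]'

```text
time_s: 6.08
eef_pos: [0.4701, -0.0861, 0.2214]
orientation: [0.0, 0.082, 0.997, -0.0]
wrist_force: [-0.6, -0.0, 1.7]
gripper_width: 0.0851
finger_force: 0.0
```

```bash
python3 - <<'E'
from h import *
import pickle
print(tool()[0])
c=get_calibration('wrist'); im=camera('wrist'); cv2.imwrite('pics/w3.png',im[:,:,::-1]); pickle.dump(c,open('w3.pkl','wb'))
E
```

```text
[ 0.47005618 -0.08611917  0.22140779]
```

View pics/w3.png

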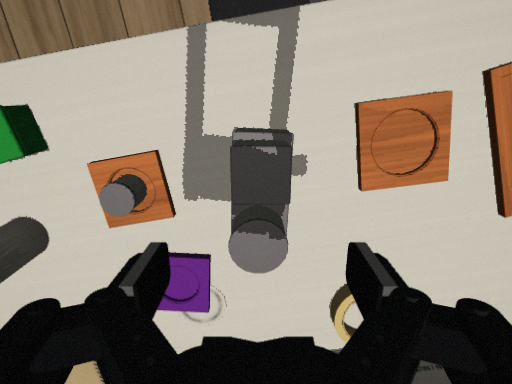

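The small pot stands in its stand, lid at (119,198). The square lid spans about columns 231 to 292 and rows 148 to 205. The round lid is at (258,244).

```bash
python3 - <<'E'
from h import *
import pickle
c=pickle.load(open('w3.pkl','rb')); im=cv2.imread('pics/w3.png'); g=cv2.cvtColor(im,cv2.COLOR_BGR2GRAY)
print('small',cast(c,(119,198.5),.049))
print('vals',g[175,225:300:5], g[140:215:4,245])
m=((g>35)&(g<70)); m[:, :225]=0; m[:,300:]=0; m[:143]=0; m[212:]=0
m=cv2.morphologyEx(m.astype(np.uint8),cv2.MORPH_OPEN,np.ones((9,9)))
for r in rects(m,c,.092,500): print(r)
print('manual',cast(c,(261.7,176.5),.092),'round',cast(c,(258,244),.092))
to(.468,-.0848,.06,80.5)
E
```

```text
small [[ 0.47966681 -0.24282138]]
vals [110  88  58  59  55  60  61  62  58  58  59  60  56  49 122] [59 45 58 57 59 59 58 54 59 57 60 59 59 56 57 56 46 58 43]
(array([260., 176.]), (471, -84), (56, 65), 80.5)
manual [[ 0.46929448 -0.08312246]] round [[ 0.53694606 -0.0978265 ]]
shift [0.0026 0.0016 0.1614] spin rad -0.0 cur yaw 80.5 j6 -1.68 w 0.085 t 6.1333
```

>>> drive_tool --motion '[[[0.002,0.002,0.04,0,0.085],[0.002,0.002,0.08,0,0.085],[0.002,0.002,0.115,0,0.085],[0.002,0.002,0.14,0,0.085],[0.002,0.002,0.155,0,0.085],[0.002,0.002,0.162,0,0.085],[0.002,0.002,0.162,0,0.045],[0.002,0.002,0.162,0,0.045],[0.002,0.002,0.162,0,0.045],[0.002,0.002,0.162,0,0.045]]]' --squeeze 40

```text
time_s: 6.97
eef_pos: [0.4694, -0.0843, 0.0605]
orientation: [0.001, 0.083, 0.997, -0.0]
wrist_force: [-0.9, 0.1, -1.6]
gripper_width: 0.0554
finger_force: 42.5
```

```bash
python3 - <<'E'
from h import *
p,M,s=tool(); print(p,s['finger_force'],s['wrist_force']); to(.468,-.084,.2); to(.539,.394,.2,91)
E
```

```text
[ 0.46939068 -0.08430967  0.06048853] 42.47622549533844 [-0.90353088  0.08655713 -1.61798998]
shift [ 0.001   0.     -0.1395] spin rad 0.0 cur yaw 80.5 j6 -1.67 w 0.0554 t 6.9667
shift [ 0.0101  0.4832 -0.1397] spin rad -0.184 cur yaw 80.5 j6 -1.67 w 0.0554 t 6.9667
```

>>> drive_tool --motion '[[[0,0,-0.02,0,0.045],[0,0,-0.05,0,0.045],[0,0,-0.09,0,0.045],[0,0.01,-0.12,0,0.045],[0,0.035,-0.14,0,0.045],[0.001,0.065,-0.14,-0.03,0.045],[0.002,0.1,-0.14,-0.06,0.045],[0.003,0.135,-0.14,-0.09,0.045],[0.004,0.17,-0.14,-0.12,0.045],[0.005,0.205,-0.14,-0.15,0.045]]]'

```text
time_s: 7.8
eef_pos: [0.4971, 0.1209, 0.2006]
orientation: [0.001, 0.007, 1.0, 0.0]
wrist_force: [0.8, 0.1, -1.5]
gripper_width: 0.0551
finger_force: 43.2
```

```bash
python3 - <<'E'
from h import *
p,M,s=tool(); print(p,s['finger_force'],s['wrist_force']); to(.539,.394,.2,91)
E
```

```text
[0.49710396 0.12090668 0.20056932] 43.22315454483032 [ 0.83329862  0.11667402 -1.53710294]
shift [-0.038   0.2737  0.0007] spin rad -0.032 cur yaw 89.2 j6 -1.4 w 0.0551 t 7.8
```

>>> drive_tool --motion '[[[-0.005,0.035,0,0,0.045],[-0.01,0.07,0,-0.03,0.045],[-0.015,0.105,0,-0.03,0.045],[-0.02,0.14,0,-0.03,0.045],[-0.025,0.175,0,-0.03,0.045],[-0.03,0.21,0,-0.03,0.045],[-0.034,0.24,0,-0.03,0.045],[-0.037,0.262,0,-0.03,0.045],[-0.038,0.273,0,-0.03,0.045],[-0.038,0.273,0,-0.03,0.045]]]'

```text
time_s: 8.63
eef_pos: [0.5394, 0.3941, 0.1997]
orientation: [0.001, -0.008, 1.0, 0.001]
wrist_force: [0.3, -0.8, -1.4]
gripper_width: 0.0551
finger_force: 43.2
```

```bash
python3 - <<'E'
from h import *
p,M,s=tool(); print(p,s['finger_force'],s['wrist_force'])
c=get_calibration('wrist'); im=camera('wrist'); cv2.imwrite('pics/w4.png',im[:,:,::-1])
for r in rects(wood(im),c,.012,800): print(r)
E
```

```text
[0.53939251 0.39409578 0.19965496] 43.218891620635986 [ 0.31272499 -0.81914841 -1.42861079]
(array([258., 152.]), (528, 394), (75, 100), 0.1)
(array([  7., 106.]), (481, 132), (24, 106), 77.2)
(array([120., 108.]), (494, 245), (182, 107), 9.0)
```

View pics/w4.png

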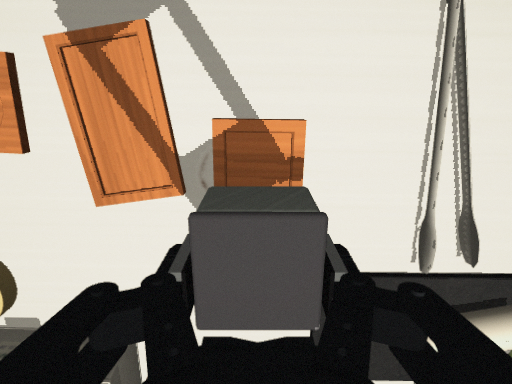

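The picture shows the square pot held level at (259,265) over the square stand, whose edges are at columns 213 to 306 and top row 119. Its centre comes out at (540,394) mm with its sides parallel. Descending.

>>> drive_tool --motion '[[[-0.001,0,0.03,0.01,0.045],[-0.001,0,0.06,0.01,0.045],[-0.001,0,0.09,0.01,0.045],[-0.001,0,0.12,0.01,0.045],[-0.001,0,0.145,0.01,0.045],[-0.001,0,0.16,0.01,0.045],[-0.001,0,0.17,0.01,0.045],[-0.001,0,0.176,0.01,0.045],[-0.001,0,0.178,0.01,0.045],[-0.001,0,0.178,0.01,0.045]]]'

```text
time_s: 9.52
eef_pos: [0.541, 0.3912, 0.0219]
orientation: [0.0, -0.002, 1.0, 0.0]
wrist_force: [0.4, 0.2, -0.8]
gripper_width: 0.0553
finger_force: 43.2
```

```bash
python3 - <<'E'
from h import *
p,M,s=tool(); print(p,s['finger_force'],s['wrist_force']); to(.540,.394,.0195)
E
```

```text
[0.54098099 0.39120954 0.02194246] 43.20288062095642 [ 0.4489749   0.18096989 -0.82443385]
shift [0.001  0.0028 0.0024] spin rad 0.0 cur yaw 90.2 j6 -1.01 w 0.0553 t 9.5167
```

>>> drive_tool --motion '[[[0.001,0.002,0.001,0,0.045],[0.001,0.002,0.002,0,0.045],[0.001,0.002,0.002,0,0.045],[0.001,0.002,0.002,0,0.085],[0.001,0.002,0.002,0,0.085],[0.001,0.002,0.002,0,0.085],[0.001,0.002,0.002,0,0.085],[0.001,0.002,-0.01,0,0.085],[0.001,0.002,-0.05,0,0.085],[0.001,0.002,-0.09,0,0.085]]]'

```text
time_s: 10.35
eef_pos: [0.5377, 0.3926, 0.1106]
orientation: [-0.002, -0.002, 1.0, -0.002]
wrist_force: [0.3, 0.1, -0.5]
gripper_width: 0.0852
finger_force: 0.0
```

```bash
python3 - <<'E'
from h import *
p,M,s=tool(); print(p,s['finger_force'],s['wrist_force']); to(.540,.394,.22); to(.52,-.096,.22,80.5)
E
```

```text
[0.53771331 0.39255063 0.11057679] 0.0 [ 0.25719943  0.051416   -0.5088171 ]
shift [-0.0017  0.0011 -0.1094] spin rad 0.0 cur yaw 90.2 j6 -1.01 w 0.0852 t 10.35
shift [ 0.0203 -0.4888 -0.1078] spin rad 0.17 cur yaw 90.2 j6 -1.01 w 0.0852 t 10.35
```

>>> drive_tool --motion '[[[0,0,-0.04,0,0.085],[0,0,-0.08,0,0.085],[0,0,-0.11,0,0.085],[0,0,-0.11,0,0.085],[0.02,-0.489,-0.11,0.17,0.085],[0.02,-0.489,-0.11,0.17,0.085],[0.02,-0.489,-0.11,0.17,0.085],[0.02,-0.489,-0.11,0.17,0.085],[0.02,-0.489,-0.11,0.17,0.085],[0.02,-0.489,-0.11,0.17,0.085]]]'

```text
time_s: 11.18
eef_pos: [0.5296, 0.1421, 0.2218]
orientation: [0.0, 0.083, 0.997, 0.0]
wrist_force: [1.4, 0.1, 0.0]
gripper_width: 0.0853
finger_force: 0.0
```

```bash
python3 - <<'E'
from h import *
p,M,s=tool(); print(p); to(.52,-.096,.22,80.5)
E
```

```text
[0.52955826 0.14206154 0.22179769]
shift [-0.0297 -0.2364  0.0018] spin rad 0.001 cur yaw 80.5 j6 -1.22 w 0.0853 t 11.1833
```

>>> drive_tool --motion '[[[-0.03,-0.236,0,0,0.085],[-0.03,-0.236,0,0,0.085],[-0.03,-0.236,0,0,0.085],[-0.03,-0.236,0,0,0.085],[-0.03,-0.236,0,0,0.085],[-0.03,-0.236,0,0,0.085],[-0.03,-0.236,0,0,0.085],[-0.03,-0.236,0,0,0.085]]]'

```text
time_s: 11.85
eef_pos: [0.5206, -0.0955, 0.2216]
orientation: [0.0, 0.085, 0.996, 0.0]
wrist_force: [-0.0, 0.1, 0.7]
gripper_width: 0.0853
finger_force: 0.0
```

```bash
python3 - <<'E'
from h import *
import pickle
c=get_calibration('wrist'); im=camera('wrist'); cv2.imwrite('pics/w5.png',im[:,:,::-1]); pickle.dump(c,open('w5.pkl','wb'))
print(tool()[0])
g=cv2.cvtColor(im,cv2.COLOR_RGB2GRAY)
x0,y0,x1,y1=190,120,330,270
q=cv2.HoughCircles(cv2.resize(g[y0:y1,x0:x1],None,fx=4,fy=4,interpolation=cv2.INTER_CUBIC),cv2.HOUGH_GRADIENT,1,20,param1=60,param2=15,minRadius=100,maxRadius=150)
for k in q[0][:3]:
    p=k/4; px=(p[0]+x0,p[1]+y0); w=cast(c,[px,(px[0]+p[2],px[1])],.092); print(np.round(px,1),w[0],2*np.linalg.norm(w[1]-w[0]))
cv2.imwrite('pics/c5.png',cv2.resize(cv2.convertScaleAbs(im[40:290,150:370,::-1],alpha=1.6),None,fx=2.2,fy=2.2))
E
```

```text
[ 0.52059414 -0.09412698  0.22150662]
[259.1 196.1] [ 0.53835227 -0.09785642] 0.05903423235930811
[258.9 201.1] [ 0.54323689 -0.09892792] 0.06213227652205651
[256.9 190.6] [ 0.53263648 -0.09902195] 0.06948194258864682
```

View pics/c5.png

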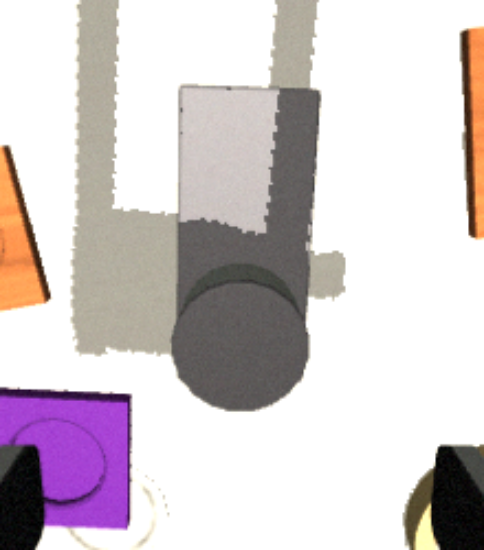

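The crop shows the round lid centred at px (259.1,197), which is (0.538,-0.098) m. The free end of the box lid spans columns 232 to 295 at row 80.

```bash
python3 - <<'E'
from h import *
import pickle
c=pickle.load(open('w5.pkl','rb'))
b=cast(c,[(231.8,79.3),(295.3,80.7),(231,150)],.046); print(b); d=b[1]-b[0]; print(np.linalg.norm(d),np.degrees(np.arctan2(d[1],d[0]))); u=d/np.linalg.norm(d); n=np.array([u[1],-u[0]]); print('box c',b[:2].mean(0)+n*.071)
to(.538,-.0975,.059,80.5)
E
```

```text
[[ 0.42940633 -0.10641961]
 [ 0.44128198 -0.04491925]
 [ 0.49822091 -0.12082713]]
0.06263645887651824 79.07075780010555
box c [ 0.50505636 -0.08913079]
shift [-0.0177 -0.0005  0.1625] spin rad -0.002 cur yaw 80.4 j6 -1.66 w 0.0851 t 11.9
```

>>> drive_tool --motion '[[[-0.018,0,0.04,0,0.085],[-0.018,0,0.08,0,0.085],[-0.018,0,0.115,0,0.085],[-0.018,0,0.14,0,0.085],[-0.018,0,0.155,0,0.085],[-0.018,0,0.162,0,0.085],[-0.018,0,0.162,0,0.045],[-0.018,0,0.162,0,0.045],[-0.018,0,0.162,0,0.045],[-0.018,0,0.162,0,0.045]]]'

```text
time_s: 12.73
eef_pos: [0.5398, -0.0967, 0.0607]
orientation: [0.001, 0.083, 0.997, -0.0]
wrist_force: [0.1, -0.2, -2.3]
gripper_width: 0.0583
finger_force: 43.2
```

```bash
python3 - <<'E'
from h import *
p,M,s=tool(); print(p,s['finger_force'],s['wrist_force']);  to(.477,.085,.2)
E
```

```text
[ 0.53977564 -0.09670998  0.06073813] 43.16675126552582 [ 0.07728342 -0.23659273 -2.32802903]
shift [ 0.0914  0.1689 -0.1395] spin rad 0.0 cur yaw 80.5 j6 -1.66 w 0.0583 t 12.7333
```

>>> drive_tool --motion '[[[0,0,-0.02,0,0.045],[0,0,-0.05,0,0.045],[0,0,-0.09,0,0.045],[0.007,0.012,-0.12,0,0.045],[0.022,0.04,-0.14,0,0.045],[0.04,0.075,-0.14,0,0.045],[0.06,0.11,-0.14,0,0.045],[0.077,0.142,-0.14,0,0.045],[0.088,0.162,-0.14,0,0.045],[0.091,0.168,-0.14,0,0.045]]]'

```text
time_s: 13.57
eef_pos: [0.4746, 0.087, 0.2003]
orientation: [0.0, 0.081, 0.997, 0.001]
wrist_force: [0.7, 0.3, -2.9]
gripper_width: 0.0584
finger_force: 43.9
```

```bash
python3 - <<'E'
from h import *
p,M,s=tool(); print(p,s['finger_force'],s['wrist_force'])
c=get_calibration('wrist'); im=camera('wrist'); cv2.imwrite('pics/w6.png',im[:,:,::-1])
for r in rects(wood(im),c,.012,800): print(r)
to(.477,.085,.0195)
E
```

```text
[0.47455556 0.08698552 0.20029908] 43.915196657180786 [ 0.6670704   0.31795401 -2.93196688]
(array([  9., 210.]), (487, -206), (33, 91), 66.4)
(array([498., 179.]), (540, 353), (104, 30), 4.5)
(array([257., 159.]), (477, 84), (104, 104), 88.1)
(array([400., 151.]), (494, 243), (182, 106), 8.9)
shift [-0.0019 -0.0015  0.1808] spin rad 0.0 cur yaw 80.7 j6 -1.32 w 0.058 t 13.6167
```

View pics/w6.png

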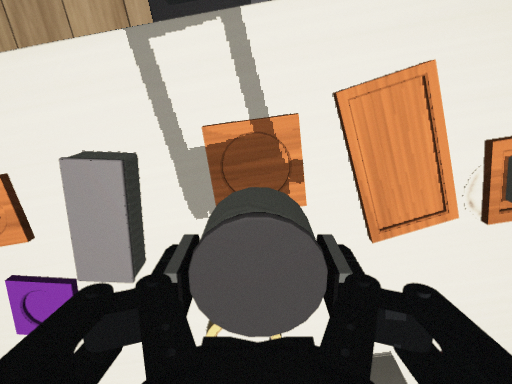

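The picture shows the round pot held level at (259,262) over the round stand, centre (477,84) mm. The bare box lid is at (98,218) and the long stand at (400,151), which measures (494,243) mm at 8.9°. Lowering.

>>> drive_tool --motion '[[[-0.002,-0.001,0.03,0,0.045],[-0.002,-0.001,0.06,0,0.045],[-0.002,-0.001,0.09,0,0.045],[-0.002,-0.001,0.12,0,0.045],[-0.002,-0.001,0.145,0,0.045],[-0.002,-0.001,0.16,0,0.045],[-0.002,-0.001,0.17,0,0.045],[-0.002,-0.001,0.176,0,0.045],[-0.002,-0.001,0.179,0,0.045],[-0.002,-0.001,0.179,0,0.045]]]'

```text
time_s: 14.45
eef_pos: [0.4792, 0.0819, 0.0203]
orientation: [0.0, 0.083, 0.997, -0.0]
wrist_force: [-0.2, 0.1, -2.0]
gripper_width: 0.0585
finger_force: 44.0
```

```bash
python3 - <<'E'
from h import *
p,M,s=tool(); print(p,s['finger_force'],s['wrist_force']); to(.477,.0845,.0197)
E
```

```text
[0.4792231  0.08190358 0.02033159] 43.99491369724274 [-0.20090829  0.10761637 -2.00556819]
shift [0.0026 0.0022 0.0006] spin rad 0.0 cur yaw 80.5 j6 -1.32 w 0.0585 t 14.45
```

>>> drive_tool --motion '[[[0.002,0.001,0.001,0,0.045],[0.002,0.001,0.001,0,0.045],[0.002,0.001,0.001,0,0.045],[0.002,0.001,0.001,0,0.085],[0.002,0.001,0.001,0,0.085],[0.002,0.001,0.001,0,0.085],[0.002,0.001,0.001,0,0.085],[0.002,0.001,-0.01,0,0.085],[0.002,0.001,-0.05,0,0.085],[0.002,0.001,-0.09,0,0.085]]]'

```text
time_s: 15.28
eef_pos: [0.4746, 0.0837, 0.1097]
orientation: [-0.003, 0.083, 0.997, -0.001]
wrist_force: [1.3, 0.7, -0.9]
gripper_width: 0.0849
finger_force: 0.0
```

```bash
python3 - <<'E'
from h import *
p,M,s=tool(); print(p,s['finger_force'],s['wrist_force']); to(.50,-.0885,.20,79.5)
E
```

```text
[0.47460611 0.08368538 0.10970923] 0.0 [ 1.25110051  0.72866071 -0.93623583]
shift [-0.0529 -0.1658 -0.0903] spin rad 0.018 cur yaw 80.5 j6 -1.32 w 0.0849 t 15.2833
```

>>> drive_tool --motion '[[[0,0,-0.04,0,0.085],[0,0,-0.08,0,0.085],[-0.053,-0.166,-0.09,0.018,0.085],[-0.053,-0.166,-0.09,0.018,0.085],[-0.053,-0.166,-0.09,0.018,0.085],[-0.053,-0.166,-0.09,0.018,0.085],[-0.053,-0.166,-0.09,0.018,0.085],[-0.053,-0.166,-0.09,0.018,0.085],[-0.053,-0.166,-0.09,0.018,0.085],[-0.053,-0.166,-0.09,0.018,0.085]]]'

```text
time_s: 16.12
eef_pos: [0.5008, -0.0874, 0.1999]
orientation: [-0.001, 0.092, 0.996, 0.001]
wrist_force: [-0.7, -0.2, 0.5]
gripper_width: 0.0853
finger_force: 0.0
```

```bash
python3 - <<'E'
from h import *
import pickle
c=get_calibration('wrist'); im=camera('wrist'); cv2.imwrite('pics/w7.png',im[:,:,::-1]); pickle.dump(c,open('w7.pkl','wb'))
print(tool()[0])
E
```

```text
[ 0.50080017 -0.08705412  0.19995473]
```

View pics/w7.png

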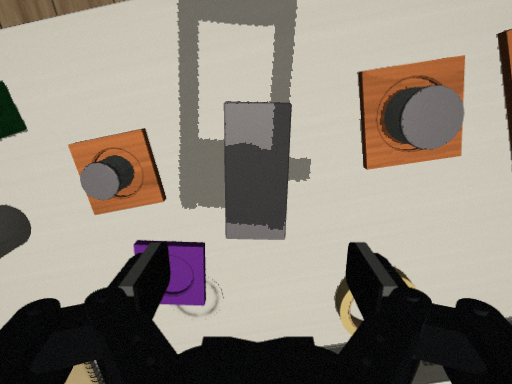

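Both round pots sit in their recesses, lids at (101,181) and (432,117). The box lid corners are at (224,102), (291,103), (287,239) and (226,238).

```bash
python3 - <<'E'
from h import *
import pickle
c=pickle.load(open('w7.pkl','rb'))
b=cast(c,[(224,102),(291,103),(286.5,239),(226,238)],.046); print(b,b.mean(0))
f=lambda d:(round(np.linalg.norm(d),4),round(np.degrees(np.arctan2(d[1],d[0])),1)); print([f(b[i]-b[j]) for i,j in((1,0),(2,3),(3,0),(2,1))])
print('round',cast(c,(432,117),.051),'small',cast(c,(101,181),.049))
to(*b.mean(0),.014,80)
E
```

```text
[[ 0.42880812 -0.10671869]
 [ 0.44118691 -0.0450846 ]
 [ 0.57943399 -0.07112381]
 [ 0.56640422 -0.13470488]] [ 0.50395831 -0.08940799]
[(np.float64(0.0629), np.float64(78.6)), (np.float64(0.0649), np.float64(78.4)), (np.float64(0.1404), np.float64(-11.5)), (np.float64(0.1407), np.float64(-10.7))]
round [[0.47738534 0.08282345]] small [[ 0.4806124 -0.2442055]]
shift [-0.0038 -0.0019  0.1859] spin rad -0.008 cur yaw 79.5 j6 -1.64 w 0.0849 t 16.1667
```

>>> drive_tool --motion '[[[-0.004,-0.002,0.04,0.012,0.085],[-0.004,-0.002,0.08,0.012,0.085],[-0.004,-0.002,0.12,0.012,0.085],[-0.004,-0.002,0.15,0.012,0.085],[-0.004,-0.002,0.172,0.012,0.085],[-0.004,-0.002,0.186,0.012,0.085],[-0.004,-0.002,0.186,0.012,0.05],[-0.004,-0.002,0.186,0.012,0.05],[-0.004,-0.002,0.186,0.012,0.05],[-0.004,-0.002,0.186,0.012,0.05]]]' --squeeze 70

```text
time_s: 17.0
eef_pos: [0.5059, -0.0909, 0.0153]
orientation: [0.001, 0.097, 0.995, -0.0]
wrist_force: [0.4, 0.0, -2.9]
gripper_width: 0.0625
finger_force: 76.7
```

```bash
python3 - <<'E'
from h import *
p,M,s=tool(); print(p,s['finger_force'],s['wrist_force']);  to(.494,.244,.2,99)
E
```

```text
[ 0.50586678 -0.090866    0.01533266] 76.73926949501038 [ 0.39826546  0.03676599 -2.8626273 ]
shift [ 0.0761  0.3262 -0.1848] spin rad -0.352 cur yaw 78.8 j6 -1.64 w 0.0625 t 17.0
```

>>> drive_tool --motion '[[[0,0,-0.015,0,0.05],[0,0,-0.04,0,0.05],[0,0,-0.07,0,0.05],[0,0,-0.1,0,0.05],[0,0,-0.13,0,0.05],[0,0,-0.155,0,0.05],[0.003,0.01,-0.175,-0.01,0.05],[0.01,0.035,-0.185,-0.05,0.05],[0.018,0.065,-0.185,-0.09,0.05],[0.025,0.095,-0.185,-0.13,0.05]]]'

```text
time_s: 17.83
eef_pos: [0.4994, 0.0074, 0.2017]
orientation: [0.002, 0.033, 0.999, -0.0]
wrist_force: [0.7, 0.8, -3.5]
gripper_width: 0.0624
finger_force: 77.7
```

```bash
python3 - <<'E'
from h import *
p,M,s=tool(); print(p,s['finger_force'],s['wrist_force'],s['ft_torque']);  to(.494,.244,.2,99)
E
```

```text
[0.49940192 0.00736879 0.20167167] 77.71986722946167 [ 0.72553422  0.80661113 -3.47996767] [ 0.02803067 -0.01084181  0.03104478]
shift [0.0209 0.2358 0.0016] spin rad -0.223 cur yaw 86.2 j6 -1.58 w 0.0624 t 17.8333
```

>>> drive_tool --motion '[[[0.003,0.03,0,-0.03,0.05],[0.006,0.06,0,-0.06,0.05],[0.009,0.09,0,-0.09,0.05],[0.012,0.12,0,-0.12,0.05],[0.015,0.15,0,-0.15,0.05],[0.017,0.18,0,-0.18,0.05],[0.019,0.205,0,-0.2,0.05],[0.02,0.225,0,-0.215,0.05],[0.021,0.235,0,-0.223,0.05],[0.021,0.235,0,-0.223,0.05]]]'

```text
time_s: 18.67
eef_pos: [0.4934, 0.2446, 0.2]
orientation: [0.001, -0.08, 0.997, 0.001]
wrist_force: [-0.5, -1.1, -3.6]
gripper_width: 0.0622
finger_force: 77.7
```

```bash
python3 - <<'E'
from h import *
p,M,s=tool(); print(p,s['finger_force'],s['wrist_force'],s['ft_torque'])
c=get_calibration('wrist'); im=camera('wrist'); cv2.imwrite('pics/w8.png',im[:,:,::-1])
for r in rects(wood(im),c,.012,800): print(r)
to(.494,.244,.0203,99)
E
```

```text
[0.49338956 0.24462077 0.20000886] 77.68887162208557 [-0.5311633  -1.07453209 -3.63733276] [-0.01764681  0.00653607 -0.05042269]
(array([375., 218.]), (540, 392), (102, 104), 0.3)
(array([258.,  90.]), (416, 231), (24, 103), 9.1)
(array([113., 125.]), (478, 85), (107, 104), 88.3)
shift [-0.0008  0.001   0.1795] spin rad 0.002 cur yaw 99.1 j6 -1.35 w 0.0623 t 18.7167
```

View pics/w8.png

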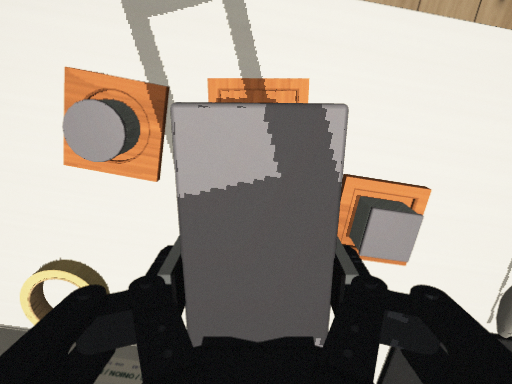

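The picture shows the box held level and aligned (lid edges at columns 174 to 347) over the long stand, whose near edge is at row 78. The implied stand centre is (494,243) mm at 9.0°, as expected. Lowering.

>>> drive_tool --motion '[[[-0.002,0,0.03,0,0.05],[-0.002,0,0.06,0,0.05],[-0.002,0,0.09,0,0.05],[-0.002,0,0.12,0,0.05],[-0.002,0,0.145,0,0.05],[-0.002,0,0.16,0,0.05],[-0.002,0,0.17,0,0.05],[-0.002,0,0.175,0,0.05],[-0.002,0,0.177,0,0.05],[-0.002,0,0.177,0,0.05]]]'

```text
time_s: 19.55
eef_pos: [0.4962, 0.2426, 0.0228]
orientation: [0.0, -0.078, 0.997, 0.0]
wrist_force: [-0.2, -0.7, -3.2]
gripper_width: 0.0624
finger_force: 77.6
```

```bash
python3 - <<'E'
from h import *
p,M,s=tool(); print(p,s['finger_force'],s['wrist_force']); to(.4955,.2437,.0203,99)
E
```

```text
[0.49621339 0.24257309 0.022809  ] 77.64774084091187 [-0.20167638 -0.70715332 -3.22896416]
shift [0.0005 0.0012 0.0025] spin rad -0.0 cur yaw 99.0 j6 -1.35 w 0.0624 t 19.55
```

```bash
python3 - <<'E'
from h import *
c=get_calibration('wrist'); T=np.array(c['extrinsics']); T[:3,3]+=[-.0028,.002,.1772]; c['extrinsics']=T
im=cv2.imread('pics/w8.png')[:,:,::-1].copy()
print('sq',cast(c,(391,230),.051),'round',cast(c,(96,130),.051),'stand check',[r for r in rects(wood(im),c,.012,800)][:1])
# side-view: lid heights of square/round by two views
d=camera('side'); cv2.imwrite('pics/s2.png',cv2.resize(d[130:300,190:310,::-1],None,fx=4,fy=3.5,interpolation=cv2.INTER_CUBIC))
E
```

```text
sq [[0.53278728 0.39109595]] round [[0.4759965 0.0852608]] stand check [(array([375., 218.]), (540, 392), (102, 103), 0.1)]
```

View pics/s2.png

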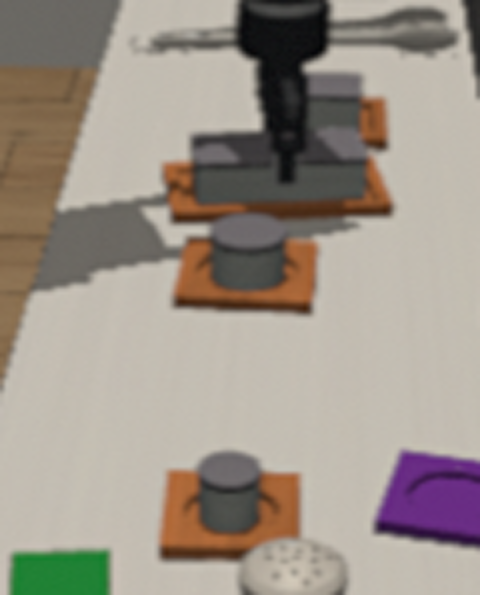

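The side view shows the small and round pots upright in their recesses and the box just above its own. The square pot is partly hidden, and my rough estimate puts it 7 mm off centre, so I'll measure its lid before releasing the box.

```bash
python3 - <<'E'
from h import *
c=get_calibration('wrist'); T=np.array(c['extrinsics']); T[:3,3]+=[-.0028,.002,.1772]; c['extrinsics']=T
im=cv2.imread('pics/w8.png'); h=cv2.cvtColor(im,cv2.COLOR_BGR2HSV)
m=(h[...,1]<60)&(h[...,2]>75)&(h[...,2]<150)
m[:180]=0;m[275:]=0;m[:,:345]=0;m[:,430:]=0
m=cv2.morphologyEx(m.astype(np.uint8),cv2.MORPH_OPEN,np.ones((5,5)))
for r in rects(m,c,.051,300): print(r)
cv2.imwrite('pics/c8.png',cv2.resize(im[165:285,330:450],None,fx=5,fy=5,interpolation=cv2.INTER_CUBIC))
E
```

```text
(no output)
```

View pics/c8.png

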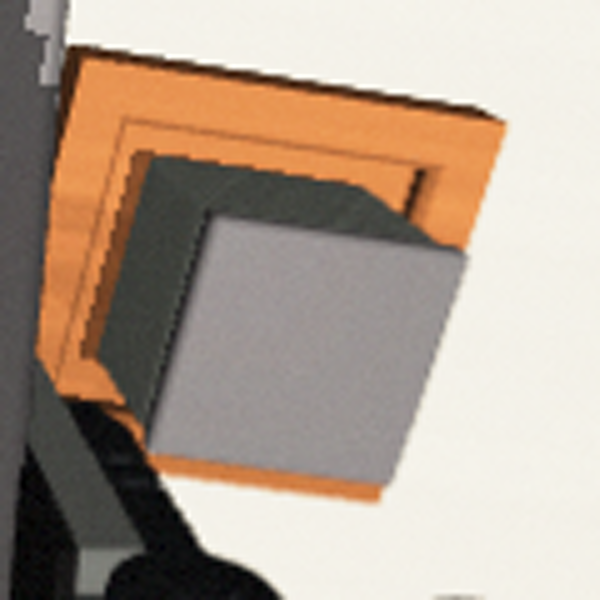

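```bash
python3 - <<'E'
from h import *
c=get_calibration('wrist'); T=np.array(c['extrinsics']); T[:3,3]+=[-.0028,.002,.1772]; c['extrinsics']=T
P=lambda a:np.array([330,165])+np.array(a)/5
b=cast(c,P([(212,213),(467,255),(388,485),(148,455)]),.051); print(b,b.mean(0),[np.linalg.norm(b[i]-b[i-1]).round(4) for i in range(4)])
f=cast(c,P([(150,155),(362,185),(95,355)]),.005); print(f,(f[1]+f[2])/2, [np.linalg.norm(f[0]-f[i]).round(4) for i in(1,2)])
E
```

```text
[[0.51198992 0.36565709]
 [0.51278063 0.42059112]
 [0.56740131 0.42061084]
 [0.56827976 0.36688193]] [0.54011291 0.39343525] [np.float64(0.0563), np.float64(0.0549), np.float64(0.0546), np.float64(0.0537)]
[[0.51461577 0.36836271]
 [0.51406881 0.41987944]
 [0.56683092 0.36819323]] [0.54044987 0.39403633] [np.float64(0.0515), np.float64(0.0522)]
```

The square pot lid centre is (540,393) mm and its base centre (540,394), so it is central, level and down. Now I'll seat and release the box.

>>> drive_tool --motion '[[[0,0.001,0.001,0,0.05],[0,0.001,0.002,0,0.05],[0,0.001,0.0025,0,0.05],[0,0.001,0.0025,0,0.085],[0,0.001,0.0025,0,0.085],[0,0.001,0.0025,0,0.085],[0,0.001,0.0025,0,0.085],[0,0.001,-0.01,0,0.085],[0,0.001,-0.05,0,0.085],[0,0.001,-0.09,0,0.085]]]'

```text
time_s: 20.43
eef_pos: [0.4936, 0.2432, 0.1115]
orientation: [-0.003, -0.079, 0.997, -0.001]
wrist_force: [1.4, 0.6, 1.0]
gripper_width: 0.0848
finger_force: 0.0
```

>>> drive_tool --motion '[[[0,0,-0.04,0,0.085],[0,0,-0.08,0,0.085],[0,0,-0.1,0,0.085],[0,0,-0.1,0,0.085],[0,0,-0.1,0,0.085],[0,0,-0.1,0,0.085]]]'

```text
time_s: 20.93
eef_pos: [0.4945, 0.2436, 0.2116]
orientation: [-0.001, -0.079, 0.997, -0.0]
wrist_force: [0.6, -0.2, -0.6]
gripper_width: 0.085
finger_force: 0.0
```

```bash
python3 - <<'E'
from h import *
c=get_calibration('wrist'); im=camera('wrist'); cv2.imwrite('pics/w9.png',im[:,:,::-1])
m=wood(im)
for r in rects(m,c,.012,800): print(r)
h=cv2.cvtColor(im,cv2.COLOR_RGB2HSV); g=((h[...,1]<60)&(h[...,2]<150)).astype(np.uint8)
g[:60]=0; g[260:]=0; g[:,:180]=0; g[:,340:]=0
g=cv2.morphologyEx(g,cv2.MORPH_OPEN,np.ones((5,5)))
for r in rects(g,c,.051,500): print('grey',r)
p,M,s=tool(); print(p,s['wrist_force'])
E
```

```text
(array([366., 206.]), (540, 393), (100, 102), 90.0)
(array([258., 150.]), (494, 244), (181, 104), 9.0)
(array([118., 124.]), (478, 84), (105, 104), 88.2)
grey (array([196., 165.]), (502, 180), (85, 35), 8.9)
grey (array([258., 165.]), (495, 243), (140, 63), 8.5)
[0.494145   0.243432   0.21079292] [-0.39871839 -0.1193817   0.42670263]
```

The box lid measures (495,243) mm, 140×63 mm at 8.5°, on the stand centre at seated height.

```bash
python3 -c "
from rig import *
print(hand_in())"
```

```text
the job is handed in; nothing more can be done
None
```

I handed the job in at about 21 s: all four pots are in their own stands, placed in the required order, and the last camera measurements show each centred to within about 2 mm; `hand_in()` gave no verdict.

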